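# Lock a junction box lid crosswise

### The job

Lock the clear lid of the grey junction box by pressing its four black plungers home, crosswise so that the gasket seats evenly: first the plunger beside the cable gland with the red plug, then the one diagonally opposite, then the other plunger at the gland end, and last the remaining one. Press each lightly from above with the fingertips until its head sits down on its white collar, without pushing ahead on one whose turn has not come. Do not lift or shift the box, leave the things round it as they are, and finish clear of everything.

Things in the scene. Friction and masses are not known exactly. Their poses are not given: they have to be found in the camera images.
- box: Loose grey junction box, 150 x 110 mm, 54 mm high to the top of its clear lid, about 0.9 kg. Origin: centre of its underside. x along its long side to the gland end, y to the long side nearer the gland, z up. Plungers at x = +-60, y = +-40 mm, each in a soft white collar 22 mm across whose top is 56 mm up. A lug at each end reaches 88 mm from the centre.
- gland_plug (a point): Outer end of the red plug (16 mm across) in the black cable gland that sticks out level from the box's +x end, near its +y corner; at box (105, 30, 23) mm.
- plunger_gland (a joint): Travel of a black plunger: beside the gland, at box (60, 40): the first to press. 0 = fully up (open), 0.008 m = home (locked); starts 0 to 1.2 mm in. Slides down against 4 N of friction and stays where left; home, its head meets the soft collar, which gives up to 2.5 mm (6 N a mm, springing back), then is hard. Press with 6 to 15 N, never over 30 N.
- plunger_gland_head (a point): Centre of the top of that plunger's head (17 mm across, 4 mm thick); 68 mm above the worktop when fully up, 60 mm when home. Moves with the plunger.
- plunger_diagonal (a joint): Travel of a black plunger: diagonally across from the first, at box (-60, -40): the second to press. 0 = fully up (open), 0.008 m = home (locked); starts 0 to 1.2 mm in. Slides down against 4 N of friction and stays where left; home, its head meets the soft collar, which gives up to 2.5 mm (6 N a mm, springing back), then is hard. Press with 6 to 15 N, never over 30 N.
- plunger_diagonal_head (a point): Centre of the top of that plunger's head (17 mm across, 4 mm thick); 68 mm above the worktop when fully up, 60 mm when home. Moves with the plunger.
- plunger_third (a joint): Travel of a black plunger: the other one at the gland end, at box (60, -40): the third to press. 0 = fully up (open), 0.008 m = home (locked); starts 0 to 1.2 mm in. Slides down against 4 N of friction and stays where left; home, its head meets the soft collar, which gives up to 2.5 mm (6 N a mm, springing back), then is hard. Press with 6 to 15 N, never over 30 N.
- plunger_third_head (a point): Centre of the top of that plunger's head (17 mm across, 4 mm thick); 68 mm above the worktop when fully up, 60 mm when home. Moves with the plunger.
- plunger_last (a joint): Travel of a black plunger: the remaining one, at box (-60, 40): the last to press. 0 = fully up (open), 0.008 m = home (locked); starts 0 to 1.2 mm in. Slides down against 4 N of friction and stays where left; home, its head meets the soft collar, which gives up to 2.5 mm (6 N a mm, springing back), then is hard. Press with 6 to 15 N, never over 30 N.
- plunger_last_head (a point): Centre of the top of that plunger's head (17 mm across, 4 mm thick); 68 mm above the worktop when fully up, 60 mm when home. Moves with the plunger.
- gland_nut: White nut, 24 mm across, 12 mm high, lying beside the gland end of the box; leave it. Origin: centre of its underside.
- hex_bit: Grey hex drive bit, 10 x 32 x 9 mm, lying beside the box's -y long side; leave it. Origin: centre of its underside.
- sample_jar: White jar with a blue cap, 58 mm across, 90 mm high, standing left of the big black case; leave it. Origin: centre of its underside.
- battery: Black and orange cell standing on end, 26 mm across, 50 mm high; leave it. Origin: centre of its underside.
- marker: White marker with a red cap, 17 x 131 x 17 mm, lying at the left; leave it. Origin: centre of its underside.
- side_cutter: Blue cable cutter, 42 x 123 x 15 mm, lying at the front right; leave it. Origin: centre of its underside.

How it is judged:
By the outcome, as a careful person would: the job done as asked, in the order asked, and still so for the second after the job is handed in, with the robot touching nothing.
It also fails if it takes over 48 s, if anything falls off the work surface, if the arm or the gripper's body presses on something with over 40 N, if the wrist force passes 120 N, or if a joint passes its speed limit or range.

### The arm

A 6-joint arm with a two-finger parallel gripper is mounted at the origin on a cart in front of the work surface, level with it; the furniture and walls round the work are solid. World frame = base frame: x ahead of the robot, y to its left, z up, the work surface at z = 0. Lengths are in m, angles in rad, forces in N, time in s.
With the tool pointing down it reaches from about 0.3 to 0.775 m from the base axis. Payload 14.6 kg.
Tool frame: the origin (TCP) lies midway between the tips of the shut fingers; the grasp point (between the pads) lies manip.hold_point_z behind it (manip.hold_point_z is the distance from the TCP to the grasp point, in m); z points along the fingers, y is the line along which they close (so a half turn about z gives the same grasp; the last joint's range is limited). The gripper opens to 94 mm and grips with 3 to 60 N. Pads are 16 mm wide; open, the fingers measure 119 mm over their backs; the gripper's body (75 mm by 177 mm) begins 78 mm behind the grasp point.
Start: joints at [-1.2, 0.3, 1.521, -0, 1.321, -0.067], TCP at [0.233, -0.498, 0.205] pointing down, gripper open.
Joint ranges: [-3.03, 3.03], [-0.79, 2.21], [0.23, 2.52], [-1.04, 4.18], [0, 3.07], [-2.55, 2.55]. Speed limits (rad/s): [2.22, 2.22, 2.57, 3.14, 3.14, 3.14].

### API

Orientations are given as [roll, pitch, yaw] about the fixed x, y, z axes, in that order (R = Rz(yaw) Ry(pitch) Rx(roll)).
In Python, from rig import manip gives the robot as it stands.
- The arm moves only by the shell command python3 -m inch 'ROWS' [FORCE]. ROWS is JSON, a list of rows, each a list of 7 numbers: the shift along the tool's x, y, z in units of 5 cm (1.0 is 5 cm), then the turn, a rotation vector about the tool's x, y, z in units of 8 degrees (1.0 is 8 degrees), then the finger opening in mm, from 0 to 94. In form: [[tx, ty, tz, ax, ay, az, claw], ...]. A call has 1 to 20 rows; each row shifts and turns the commanded pose from where the row before left it, along the tool's axes as they then stand; what a row does not reach is not made up. A row lasts 1/10 s, in which the tool goes at most 50 mm and 8.59 degrees, less where a joint would pass 70% of its speed; a pose out of reach is approached as far as the arm can. A call with a number of a shift or a turn outside -1 to 1 is refused whole. A call with a gripper value outside its range is refused whole. The fingers move at their own pace and stop on an object; FORCE is the grip in N (left out, the last holds). Time passes only in rows, so rows that do not move let the fingers close. It gives the time, the measured TCP pose, the force, the opening and the grip force at its end, in the units of the state.
- manip.observe(): the state, without advancing time (a new reading comes with each control period).
- manip.snapshot(name): name is "scene" or "side" or "wrist"; returns the picture (384x512x3 uint8, blue, green, red); there is no depth.
- manip.calibration(name): a dict with "camera_matrix" (3x3 intrinsics, pixels), "rvec" (rotation vector, rad) and "tvec" (3), from world to camera coordinates, as OpenCV has them. Camera axes: x right, y down, z forward; pixel columns grow to the right and rows downward; lengths in m; the calibration is good to about 2 mm. A picture is of the moment at which its call begins: read the wrist's pose just before it. calibration takes no time and is no camera call; for the wrist camera it gives the pose at the moment of the call.
- manip.sign_off(): hands the job in; it is judged then, once.
The state is a dict: "time_s": time; "qpos": joint angles; "joint_vel": joint speeds; "joint_efforts": joint torques, N m; "tcp_pos": TCP position; "ee_rot": TCP orientation; "force": force on the tool from outside, world axes, zero at the start; "torque": the same for the moment, N m; "width": opening from 0.0 (shut) to 1.0 (fully open); "gripper_force": force on a finger pad.
Only numpy, scipy, OpenCV 4.12 (cv2) and the standard library are available. Lean on these libraries where they do the work, as an engineer would, in place of code of your own. Each camera call takes 0.05 s, during which the arm holds its last target. There are 200 camera calls.

## Working session

There is one attempt and no reset: what is moved stays moved. The work goes in short steps, Python scripts to look and compute and a shell command to move; the robot and the scene stay as the last step left them, time stands still between calls to the robot, and variables do not carry over. Pictures are saved under pics/ and viewed, at most 10 in all, crops included, and the job is handed in when it is done.

```bash
mkdir -p pics
python3 - <<'E'
from rig import manip
import cv2
for n in ("scene","side"):
    im=manip.snapshot(n); cv2.imwrite(f"pics/{n}0.png",im)
    c=manip.calibration(n); print(n,c)
s=manip.observe(); print(s, manip.hold_point_z)
E
ls
```

```text
scene {'camera_matrix': array([[462.05606324,   0.        , 258.05777354],
       [  0.        , 462.05606324, 195.66861537],
       [  0.        ,   0.        ,   1.        ]]), 'rvec': array([ 0.85233243, -2.47337829,  1.15729332]), 'tvec': array([0.6002798 , 0.13888746, 1.27385095])}
side {'camera_matrix': array([[372.92270308,   0.        , 260.65854793],
       [  0.        , 372.92270308, 192.25394138],
       [  0.        ,   0.        ,   1.        ]]), 'rvec': array([ 0.10818816, -2.78979091,  1.32853898]), 'tvec': array([ 0.57553747, -0.09306817,  1.12371482])}
{'time_s': 0.1, 'qpos': array([-1.19959112e+00,  3.00408903e-01,  1.52152524e+00, -9.98808505e-06,
        1.32067118e+00, -6.66333074e-02]), 'joint_vel': array([-0.00015824, -0.00093807, -0.00159277,  0.00092332, -0.00119738,
       -0.00253792]), 'joint_efforts': array([-3.92265538e-04, -5.32644904e+01, -3.53285122e+01,  7.08403392e-02,
        2.34514161e-02, -6.59859325e-05]), 'tcp_pos': array([ 0.23308495, -0.49791293,  0.20494406]), 'ee_rot': array([-3.14058159e+00, -5.77740576e-05,  4.37840961e-01]), 'force': array([ 0.01260593, -0.244851  , -0.12453104]), 'torque': array([-0.02092391, -0.02554256, -0.02248242]), 'gripper_force': 0.0, 'width': 0.9967834273869917} 0.0188
pics
```

View pics/scene0.png

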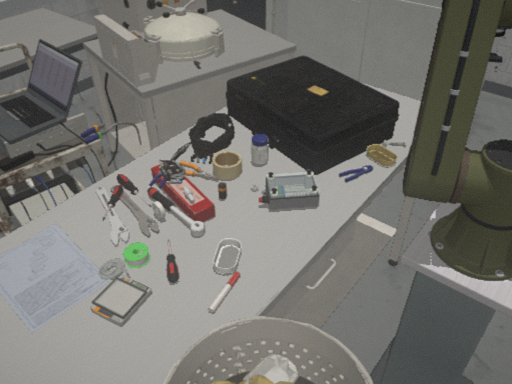

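View pics/side0.png

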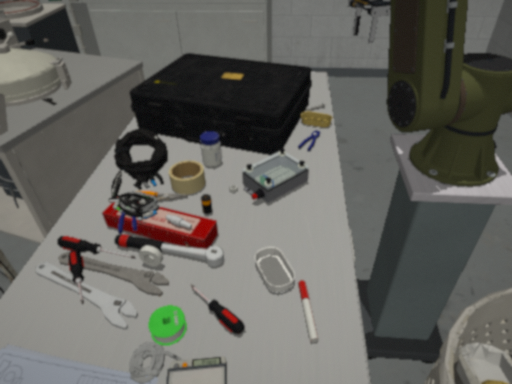

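The box is at about (290,190) in scene and (275,177) in side, with the red plug at (264,200) and (256,196). I'll enlarge both.

Run:
```python
import cv2,numpy as np
a=cv2.imread("pics/scene0.png")[160:220,245:335]; b=cv2.imread("pics/side0.png")[145:210,225:315]
f=lambda i:cv2.resize(i,None,fx=8,fy=8,interpolation=cv2.INTER_CUBIC)[:,:720]
cv2.imwrite("pics/ca.png",f(a)); cv2.imwrite("pics/cb.png",f(b))
```

```text
(no output)
```

View pics/ca.png

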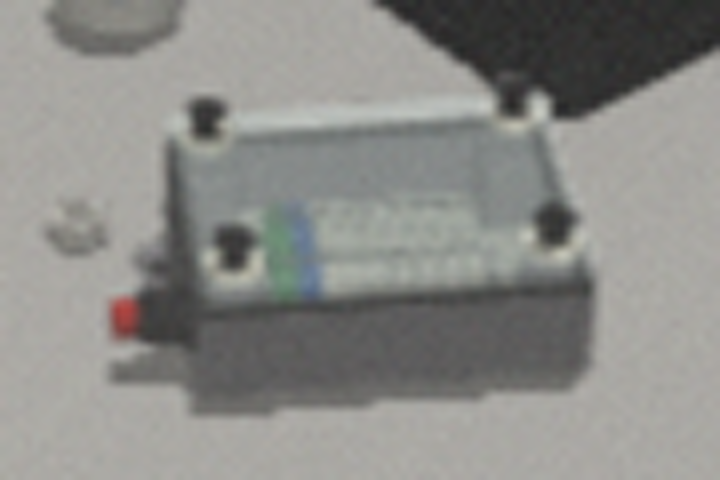

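View pics/cb.png

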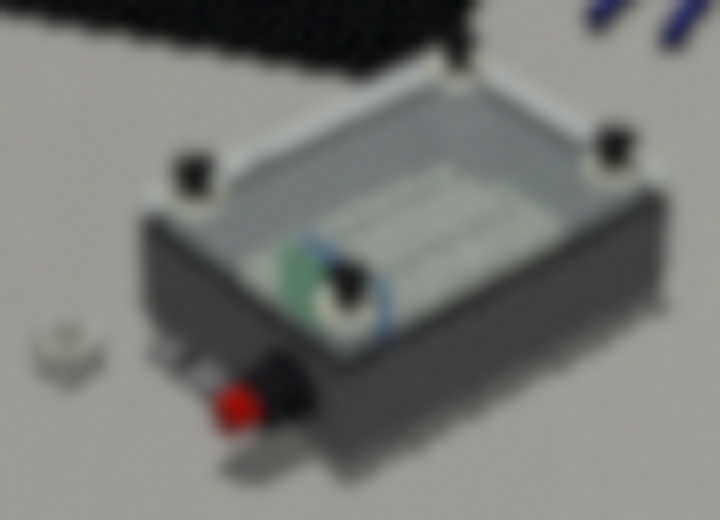

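Both crops show the four black heads. In scene they are gland (235,237), third (207,108), last (556,215) and diagonal (514,90). In side they are (347,275), (195,168), (613,138) and (459,45). The red plug is at (124,318) and (238,408). Triangulating next.

```bash
cat > h.py <<'E'
import cv2,numpy as np
from rig import manip
def P(n,c=None):
    c=c or manip.calibration(n); R=cv2.Rodrigues(c["rvec"])[0]
    return c["camera_matrix"],R,np.ravel(c["tvec"])
def ray(p,K,R,t,z):
    d=R.T@np.linalg.inv(K)@np.array([p[0],p[1],1.]); o=-R.T@t
    return o+d*(z-o[2])/d[2]
B=dict(gland=(60,40),diag=(-60,-40),third=(60,-40),last=(-60,40))
def fit(W): # W dict name->xy ; rigid fit 2D
    k=list(W); b=np.array([B[i] for i in k])/1e3; w=np.array([W[i] for i in k])
    bc,wc=b.mean(0),w.mean(0); x=b-bc;y=w-wc
    a=np.arctan2((x[:,0]*y[:,1]-x[:,1]*y[:,0]).sum(),(x*y).sum())
    R=np.array([[np.cos(a),-np.sin(a)],[np.sin(a),np.cos(a)]]); o=wc-R@bc
    print("origin",o.round(4),"yaw",a.round(4)); 
    for i in k: print(i,"model",(o+R@(np.array(B[i])/1e3)).round(4),"meas",np.round(W[i],4))
    return o,R,a
E
python3 - <<'E'
from h import *
S=dict(gland=(235,237),third=(207,108),last=(556,215),diag=(514,90),plug=(124,318))
D=dict(gland=(347,275),third=(195,168),last=(613,138),diag=(459,45),plug=(238,408))
ps,pd=P("scene"),P("side"); W={}
for k in S:
    a=np.array(S[k])/8+[244.6,159.6]; b=np.array(D[k])/8+[224.6,144.6]
    M=[p[0]@np.c_[p[1],p[2]] for p in (ps,pd)]
    X=cv2.triangulatePoints(M[0],M[1],a.reshape(2,1),b.reshape(2,1)).ravel(); X=X[:3]/X[3]
    z=.067 if k!="plug" else .023
    print(k,X.round(4),ray(a,*ps,z).round(4),ray(b,*pd,z).round(4))
    if k!="plug":W[k]=(ray(a,*ps,z)[:2]+ray(b,*pd,z)[:2])/2
fit(W)
E
```

```text
gland [0.5404 0.2073 0.0644] [0.5392 0.2089 0.067 ] [0.5398 0.2125 0.067 ]
third [0.5961 0.1504 0.0644] [0.5947 0.1522 0.067 ] [0.5951 0.1561 0.067 ]
last [0.4549 0.122  0.0631] [0.453  0.1254 0.067 ] [0.4548 0.1293 0.067 ]
diag [0.5099 0.0665 0.0632] [0.5079 0.07   0.067 ] [0.5094 0.0742 0.067 ]
plug [0.5742 0.2304 0.0243] [0.5751 0.2294 0.023 ] [0.5745 0.2286 0.023 ]
origin [0.5242 0.1411] yaw 0.7697
gland model [0.5395 0.2115] meas [0.5395 0.2107]
third model [0.5952 0.1541] meas [0.5949 0.1541]
last model [0.4533 0.128 ] meas [0.4539 0.1274]
diag model [0.509  0.0706] meas [0.5087 0.0721]
```

Run:
```python
from h import *
s,d=P("scene"),P("side")
tri=lambda a,b:(lambda X:(X[:3]/X[3]).ravel().round(3))(cv2.triangulatePoints(s[0]@np.c_[s[1],s[2]],d[0]@np.c_[d[1],d[2]],np.array(a,float).reshape(2,1),np.array(b,float).reshape(2,1)))
print("case near top corner",tri((324,136),(271,112)),"base edge scene",[ray(p,*s,0).round(3) for p in [(317,174),(395,125),(292,160)]],
"side",[ray(p,*d,0).round(3) for p in [(180,137),(260,151),(303,110)]])
f=P("wrist"); st=manip.observe(); print("wrist cam pos",-f[1].T@f[2],"view dir",f[1][2], "cam x",f[1][0],st["tcp_pos"],f[0])
t=st["tcp_pos"]; Rz=cv2.Rodrigues(np.array([0,0,st["ee_rot"][2]]))[0]@np.diag([1,-1,-1])
print("tool delta to box centre @z.24:",Rz.T@(np.array([.524,.141,.24])-t)/.05)
```

```text
case near top corner [ 0.55  -0.079  0.105] base edge scene [array([ 0.523, -0.01 ,  0.   ]), array([ 0.455, -0.455,  0.   ]), array([ 0.634, -0.025, -0.   ])] side [array([ 0.859, -0.092,  0.   ]), array([ 0.582, -0.022,  0.   ]), array([ 0.445, -0.313,  0.   ])]
wrist cam pos [ 0.30785411 -0.46313777  0.38350619] view dir [-0.25446527 -0.11814466 -0.95983815] cam x [ 4.23657356e-01 -9.05822152e-01 -8.21005388e-04] [ 0.23308495 -0.49791293  0.20494406] [[280.85019375   0.         258.47257123]
 [  0.         280.85019375 187.65884204]
 [  0.           0.           1.        ]]
tool delta to box centre @z.24: [10.68724694 -9.10600206 -0.70111877]
```

```bash
python3 -m inch '[[0.7,-0.56,-0.05,0,0,0,0],[0.69,-0.56,-0.05,0,0,0,0],[0.69,-0.56,-0.05,0,0,0,0],[0.69,-0.56,-0.05,0,0,0,0],[0.69,-0.56,-0.05,0,0,0,0],[0.69,-0.56,-0.05,0,0,0,0],[0.69,-0.56,-0.05,0,0,0,0],[0.69,-0.56,-0.05,0,0,0,0],[0.69,-0.56,-0.05,0,0,0,0],[0.69,-0.56,-0.05,0,0,0,0],[0.69,-0.56,-0.05,0,0,0,0],[0.69,-0.56,-0.05,0,0,0,0],[0.69,-0.56,-0.05,0,0,0,0],[0.69,-0.56,-0.05,0,0,0,0]]' 10
python3 -m inch '[[0,0,0,0,0,-0.93,0],[0,0,0,0,0,-0.93,0],[0,0,0,0,0,-0.93,0],[0,0,0,0,0,-0.93,0],[0,0,0,0,0,-0.93,0],[0,0,0,0,0,-0.93,0],[0,0,0,0,0,-0.92,0],[0,0,0,0,0,0,0],[0,0,0,0,0,0,0]]'
python3 - <<'E'
from h import *
s=manip.observe(); c=manip.calibration("wrist"); im=manip.snapshot("wrist"); cv2.imwrite("pics/w0.png",im)
np.savez("w0.npz",**{k:c[k] for k in c}); print(s["tcp_pos"],s["ee_rot"],s["width"],s["force"])
cv2.imwrite("pics/w0b.png",cv2.resize(im,(800,600),interpolation=cv2.INTER_CUBIC))
E
```

```text
time_s: 1.5
tcp_pos: [0.5052, 0.0638, 0.2404]
ee_rot: [-3.142, 0.0, 0.438]
force: [-0.2, -0.5, 0.8]
width: 0.004
gripper_force: 0.0
time_s: 2.4
tcp_pos: [0.5048, 0.0619, 0.2403]
ee_rot: [-3.141, 0.0, 1.342]
force: [-0.3, 0.1, 1.2]
width: 0.008
gripper_force: 0.0
[0.50480445 0.06189975 0.24028475] [-3.14125724e+00  8.47394342e-05  1.34153496e+00] 0.008121574770256426 [-0.27381001  0.12684593  1.19676919]
```

View pics/w0b.png

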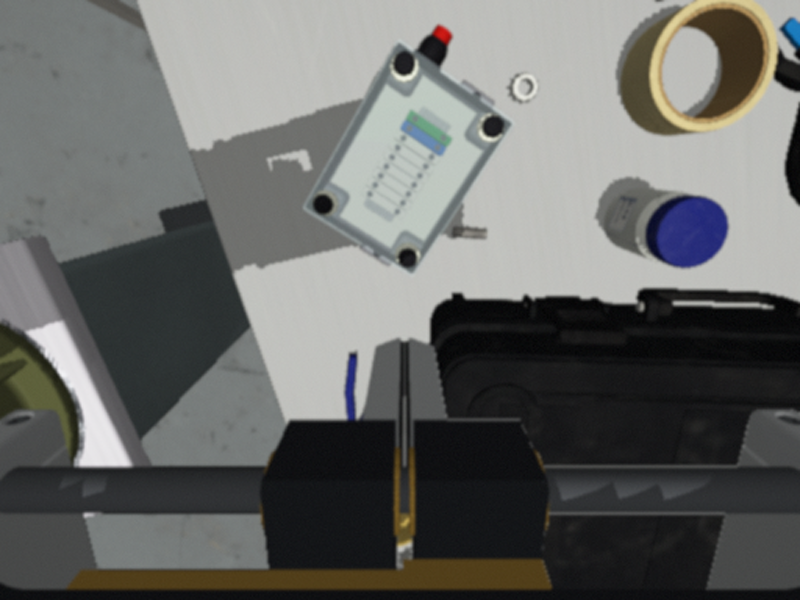

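The wrist view is clear. Heads in the 800x600 picture: gland (404,65) next to the red plug (442,35), third (492,125), last (323,204) and diagonal (407,257). I'll measure the dark blobs.

Run:
```python
from h import *
im=cv2.imread("pics/w0.png"); c=dict(np.load("w0.npz")); p=P("wrist",c)
g=im.max(2); W={}
for k,q in dict(gland=(404,65),third=(492,125),last=(323,204),diag=(407,257)).items():
    u,v=(np.array(q)/1.5625).astype(int); r=12
    m=(g[v-r:v+r,u-r:u+r]<60).astype(np.uint8)
    n,l,s,ce=cv2.connectedComponentsWithStats(m)
    i=min(range(1,n),key=lambda i:np.hypot(*(ce[i]-r))if s[i,4]>15 else 99)
    px=ce[i]+[u-r,v-r]; X=ray(px,*p,.0655); W[k]=X[:2]; print(k,px.round(1),s[i],(X).round(4))
o,R,a=fit(W)
print("plug",ray(np.array([442,35])/1.5625,*p,.023),o+R@[.105,.03])
s=manip.observe(); y=s["ee_rot"][2]; T=np.array([[np.cos(y),np.sin(y)],[np.sin(y),-np.cos(y)]])
t=s["tcp_pos"][:2]
for k in ("gland","diag","third","last"):
    q=o+R@(np.array(B[k])/1e3); print(k,"rows xy",(T.T@(q-t)/.05).round(3)); t=q
```

```text
gland [258.3  39.7] [  7   4  12  14 136] [0.54   0.2118 0.0655]
third [315.4  80.4] [  8   7  12  12 122] [0.5957 0.1542 0.0655]
last [206.2 130.5] [  7   7  12  12 113] [0.4541 0.1277 0.0655]
diag [260.4 164.8] [ 7  8 11 11 95] [0.5097 0.0704 0.0655]
origin [0.5249 0.141 ] yaw 0.7726
gland model [0.5399 0.2115] meas [0.54   0.2118]
third model [0.5957 0.1543] meas [0.5957 0.1542]
last model [0.454  0.1278] meas [0.4541 0.1277]
diag model [0.5098 0.0705] meas [0.5097 0.0704]
plug [0.57635645 0.23223821 0.023     ] [0.57910756 0.23578676]
gland rows xy [3.074 0.004]
diag rows xy [-2.884  0.054]
third rows xy [2.022 1.293]
last rows xy [-1.16  -2.641]
```

```bash
python3 -m inch '[[0.77,0,0.4,0,0,0,0],[0.77,0,0.4,0,0,0,0],[0.77,0,0.4,0,0,0,0],[0.76,0,0.4,0,0,0,0],[0,0,0.6,0,0,0,0],[0,0,0.6,0,0,0,0],[0,0,0.4,0,0,0,0],[0,0,0,0,0,0,0],[0,0,0,0,0,0,0],[0,0,0,0,0,0,0]]'
```

```text
time_s: 3.45
tcp_pos: [0.5399, 0.2117, 0.082]
ee_rot: [3.14, -0.001, 1.344]
force: [0.4, -0.7, -0.4]
width: 0.006
gripper_force: 0.0
```

```bash
python3 -m inch '[[0,0,0.06,0,0,0,0],[0,0,0.06,0,0,0,0],[0,0,0.06,0,0,0,0],[0,0,0.06,0,0,0,0],[0,0,0,0,0,0,0],[0,0,0,0,0,0,0],[0,0,0,0,0,0,0]]'; python3 -m inch '[[0,0,0.04,0,0,0,0],[0,0,0.04,0,0,0,0],[0,0,0,0,0,0,0],[0,0,0,0,0,0,0]]'
```

```text
time_s: 4.15
tcp_pos: [0.5392, 0.2115, 0.0685]
ee_rot: [3.142, -0.0, 1.345]
force: [0.5, 0.9, -0.1]
width: 0.009
gripper_force: 0.0
time_s: 4.55
tcp_pos: [0.5393, 0.2116, 0.0646]
ee_rot: [3.141, -0.0, 1.345]
force: [0.5, 0.0, 2.4]
width: 0.005
gripper_force: 1.4
```

```bash
python3 -m inch '[[0,0,0.02,0,0,0,0],[0,0,0.02,0,0,0,0],[0,0,0.02,0,0,0,0],[0,0,0,0,0,0,0],[0,0,0,0,0,0,0],[0,0,0,0,0,0,0]]'; python3 -m inch '[[0,0,0.02,0,0,0,0],[0,0,0,0,0,0,0],[0,0,0,0,0,0,0]]'; python3 -m inch '[[0,0,0.02,0,0,0,0],[0,0,0,0,0,0,0],[0,0,0,0,0,0,0]]'
```

```text
time_s: 5.15
tcp_pos: [0.5393, 0.2115, 0.0615]
ee_rot: [3.141, -0.0, 1.345]
force: [1.6, 1.1, 3.1]
width: 0.009
gripper_force: 1.5
time_s: 5.45
tcp_pos: [0.5393, 0.2115, 0.0605]
ee_rot: [3.141, -0.0, 1.345]
force: [2.0, 0.2, 2.4]
width: 0.005
gripper_force: 1.7
time_s: 5.75
tcp_pos: [0.5393, 0.2115, 0.0595]
ee_rot: [3.141, -0.0, 1.345]
force: [2.0, 0.8, 4.4]
width: 0.006
gripper_force: 2.1
```

```bash
python3 -m inch '[[0,0,0.01,0,0,0,0],[0,0,0,0,0,0,0],[0,0,0,0,0,0,0]]'; python3 -m inch '[[0,0,0.01,0,0,0,0],[0,0,0,0,0,0,0],[0,0,0,0,0,0,0]]'
```

```text
time_s: 6.05
tcp_pos: [0.5393, 0.2115, 0.0592]
ee_rot: [3.141, -0.0, 1.345]
force: [1.3, 0.9, 5.5]
width: 0.006
gripper_force: 3.1
time_s: 6.35
tcp_pos: [0.5393, 0.2115, 0.0588]
ee_rot: [3.141, -0.0, 1.345]
force: [0.2, -0.5, 8.5]
width: 0.002
gripper_force: 4.0
```

```bash
python3 -m inch '[[0,0,0.01,0,0,0,0],[0,0,0,0,0,0,0],[0,0,0,0,0,0,0]]'; python3 -m inch '[[0,0,-0.2,0,0,0,0],[0,0,-0.4,0,0,0,0],[-0.48,0.01,0,0,0,0,0],[-0.48,0.01,0,0,0,0,0],[-0.48,0.01,0,0,0,0,0],[-0.48,0.01,0,0,0,0,0],[-0.48,0.01,0,0,0,0,0],[-0.48,0.01,0,0,0,0,0],[0,0,0,0,0,0,0],[0,0,0,0,0,0,0],[0,0,0.15,0,0,0,0],[0,0,0.15,0,0,0,0],[0,0,0,0,0,0,0],[0,0,0,0,0,0,0],[0,0,0,0,0,0,0]]'
```

```text
time_s: 6.65
tcp_pos: [0.5393, 0.2116, 0.0585]
ee_rot: [3.141, -0.0, 1.345]
force: [-0.4, -0.2, 10.5]
width: 0.006
gripper_force: 4.9
time_s: 8.15
tcp_pos: [0.51, 0.0707, 0.073]
ee_rot: [3.142, -0.0, 1.346]
force: [-0.8, 0.8, 0.6]
width: 0.005
gripper_force: 0.0
```

```bash
python3 -m inch '[[0,0,0.06,0,0,0,0],[0,0,0.04,0,0,0,0],[0,0,0.02,0,0,0,0],[0,0,0.02,0,0,0,0],[0,0,0.02,0,0,0,0],[0,0,0.02,0,0,0,0],[0,0,0.02,0,0,0,0],[0,0,0.02,0,0,0,0],[0,0,0.02,0,0,0,0],[0,0,0.02,0,0,0,0],[0,0,0,0,0,0,0],[0,0,0,0,0,0,0],[0,0,0,0,0,0,0]]'; python3 -m inch '[[0,0,0.02,0,0,0,0],[0,0,0,0,0,0,0],[0,0,0,0,0,0,0]]'
```

```text
time_s: 9.45
tcp_pos: [0.51, 0.0705, 0.0599]
ee_rot: [3.142, -0.0, 1.345]
force: [-0.3, 1.2, 2.7]
width: 0.007
gripper_force: 1.4
time_s: 9.75
tcp_pos: [0.51, 0.0705, 0.0591]
ee_rot: [3.141, -0.0, 1.345]
force: [-1.9, -0.4, 6.3]
width: 0.001
gripper_force: 3.1
```

```bash
python3 -m inch '[[0,0,0.01,0,0,0,0],[0,0,0,0,0,0,0],[0,0,0.01,0,0,0,0],[0,0,0,0,0,0,0],[0,0,0,0,0,0,0]]'; python3 -m inch '[[0,0,-0.2,0,0,0,0],[0,0,-0.4,0,0,0,0],[0.34,0.22,0,0,0,0,0],[0.34,0.22,0,0,0,0,0],[0.34,0.22,0,0,0,0,0],[0.33,0.22,0,0,0,0,0],[0.33,0.21,0,0,0,0,0],[0.33,0.21,0,0,0,0,0],[0,0,0,0,0,0,0],[0,0,0,0,0,0,0],[0,0,0.15,0,0,0,0],[0,0,0.15,0,0,0,0],[0,0,0,0,0,0,0],[0,0,0,0,0,0,0],[0,0,0,0,0,0,0]]'
```

```text
time_s: 10.25
tcp_pos: [0.51, 0.0705, 0.0584]
ee_rot: [3.141, -0.0, 1.345]
force: [-3.1, 0.0, 10.4]
width: 0.007
gripper_force: 5.1
time_s: 11.75
tcp_pos: [0.5958, 0.1538, 0.0732]
ee_rot: [3.141, -0.0, 1.345]
force: [0.6, -0.3, 0.1]
width: 0.005
gripper_force: 0.0
```

```bash
python3 -m inch '[[0,0,0.06,0,0,0,0],[0,0,0.04,0,0,0,0],[0,0,0.02,0,0,0,0],[0,0,0.02,0,0,0,0],[0,0,0.02,0,0,0,0],[0,0,0.02,0,0,0,0],[0,0,0.02,0,0,0,0],[0,0,0.02,0,0,0,0],[0,0,0.02,0,0,0,0],[0,0,0.02,0,0,0,0],[0,0,0,0,0,0,0],[0,0,0,0,0,0,0],[0,0,0,0,0,0,0]]'; python3 -m inch '[[0,0,0.02,0,0,0,0],[0,0,0,0,0,0,0],[0,0,0,0,0,0,0]]'
```

```text
time_s: 13.05
tcp_pos: [0.5957, 0.1539, 0.0599]
ee_rot: [-3.142, -0.0, 1.345]
force: [-1.1, -1.3, 2.3]
width: 0.006
gripper_force: 1.4
time_s: 13.35
tcp_pos: [0.5958, 0.1539, 0.0592]
ee_rot: [3.141, -0.0, 1.345]
force: [-2.5, -0.7, 5.7]
width: 0.005
gripper_force: 3.0
```

```bash
python3 -m inch '[[0,0,0.01,0,0,0,0],[0,0,0,0,0,0,0],[0,0,0.01,0,0,0,0],[0,0,0,0,0,0,0],[0,0,0,0,0,0,0]]'; python3 -m inch '[[0,0,-0.2,0,0,0,0],[0,0,-0.4,0,0,0,0],[-0.19,-0.44,0,0,0,0,0],[-0.19,-0.44,0,0,0,0,0],[-0.19,-0.44,0,0,0,0,0],[-0.19,-0.44,0,0,0,0,0],[-0.19,-0.44,0,0,0,0,0],[-0.19,-0.44,0,0,0,0,0],[0,0,0,0,0,0,0],[0,0,0,0,0,0,0],[0,0,0.15,0,0,0,0],[0,0,0.15,0,0,0,0],[0,0,0,0,0,0,0],[0,0,0,0,0,0,0],[0,0,0,0,0,0,0]]'
```

```text
time_s: 13.85
tcp_pos: [0.5958, 0.1539, 0.0586]
ee_rot: [3.141, -0.0, 1.345]
force: [-3.7, -1.4, 9.6]
width: 0.007
gripper_force: 4.8
time_s: 15.35
tcp_pos: [0.4545, 0.1279, 0.0729]
ee_rot: [-3.142, 0.0, 1.345]
force: [-0.1, 0.6, -0.1]
width: 0.006
gripper_force: 0.0
```

```bash
python3 -m inch '[[0,0,0.06,0,0,0,0],[0,0,0.04,0,0,0,0],[0,0,0.02,0,0,0,0],[0,0,0.02,0,0,0,0],[0,0,0.02,0,0,0,0],[0,0,0.02,0,0,0,0],[0,0,0.02,0,0,0,0],[0,0,0.02,0,0,0,0],[0,0,0.02,0,0,0,0],[0,0,0.02,0,0,0,0],[0,0,0,0,0,0,0],[0,0,0,0,0,0,0],[0,0,0,0,0,0,0]]'; python3 -m inch '[[0,0,0.02,0,0,0,0],[0,0,0,0,0,0,0],[0,0,0,0,0,0,0]]'; python3 -m inch '[[0,0,0.01,0,0,0,0],[0,0,0,0,0,0,0],[0,0,0.01,0,0,0,0],[0,0,0,0,0,0,0],[0,0,0,0,0,0,0]]'
```

```text
time_s: 16.65
tcp_pos: [0.4543, 0.1278, 0.0599]
ee_rot: [3.142, -0.0, 1.345]
force: [-1.7, -0.6, 3.2]
width: 0.003
gripper_force: 1.4
time_s: 16.95
tcp_pos: [0.4544, 0.1279, 0.0591]
ee_rot: [3.142, -0.0, 1.345]
force: [-2.6, -0.4, 6.3]
width: 0.006
gripper_force: 3.2
time_s: 17.45
tcp_pos: [0.4544, 0.1279, 0.0584]
ee_rot: [3.141, -0.0, 1.345]
force: [-4.3, -1.2, 10.5]
width: 0.008
gripper_force: 5.2
```

```bash
python3 -m inch '[[0,0,-0.2,0,0,0,0],[0,0,-0.5,0,0,0,0],[0,0,-0.7,0,0,0,0],[0,0,-0.7,0,0,0,0],[-0.27,0.32,-0.4,0,0,0,0],[-0.27,0.32,-0.4,0,0,0,0],[-0.26,0.32,-0.4,0,0,0,0],[-0.26,0.32,-0.3,0,0,0,0],[0,0,0,0,0,0,0],[0,0,0,0,0,0,0],[0,0,0,0,0,0,0],[0,0,0,0,0,0,0]]'
python3 - <<'E'
from h import *
p=P("wrist"); im=manip.snapshot("wrist"); g=im.max(2); W={}; np_=P
c=manip.calibration("wrist")
for k,q in dict(gland=(.54,.2118),third=(.5957,.1542),last=(.4541,.1277),diag=(.5097,.0704)).items():
    uv=cv2.projectPoints(np.array([[*q,.06]]),c["rvec"],c["tvec"],c["camera_matrix"],None)[0].ravel()
    u,v=uv.astype(int); r=12; m=(g[v-r:v+r,u-r:u+r]<60).astype(np.uint8)
    n,l,s,ce=cv2.connectedComponentsWithStats(m); i=min(range(1,n),key=lambda i:np.hypot(*(ce[i]-r))if s[i,4]>15 else 99)
    W[k]=ray(ce[i]+[u-r,v-r],*p,.059)[:2]; print(k,s[i])
fit(W)
cv2.imwrite("pics/w1.png",cv2.resize(im[:240,140:400],None,fx=2.5,fy=2.5,interpolation=cv2.INTER_CUBIC))
b=manip.snapshot("side")[140:215,225:315]; cv2.imwrite("pics/cb1.png",cv2.resize(b,None,fx=8,fy=8,interpolation=cv2.INTER_CUBIC))
print(manip.observe()["tcp_pos"],manip.observe()["time_s"])
E
```

```text
time_s: 18.65
tcp_pos: [0.5043, 0.0625, 0.2373]
ee_rot: [-3.14, 0.0, 1.346]
force: [-0.1, 1.2, 1.1]
width: 0.005
gripper_force: 0.0
gland [  7   8  12  13 118]
third [  7   7  12  12 104]
last [  7   7  12  12 107]
diag [ 8  7 10 11 83]
origin [0.5247 0.1411] yaw 0.7714
gland model [0.5399 0.2116] meas [0.5397 0.211 ]
third model [0.5956 0.1542] meas [0.5952 0.1541]
last model [0.4538 0.1279] meas [0.4543 0.1279]
diag model [0.5096 0.0706] meas [0.5097 0.0714]
[0.50451944 0.06234385 0.23759944] 18.75
```

View pics/w1.png

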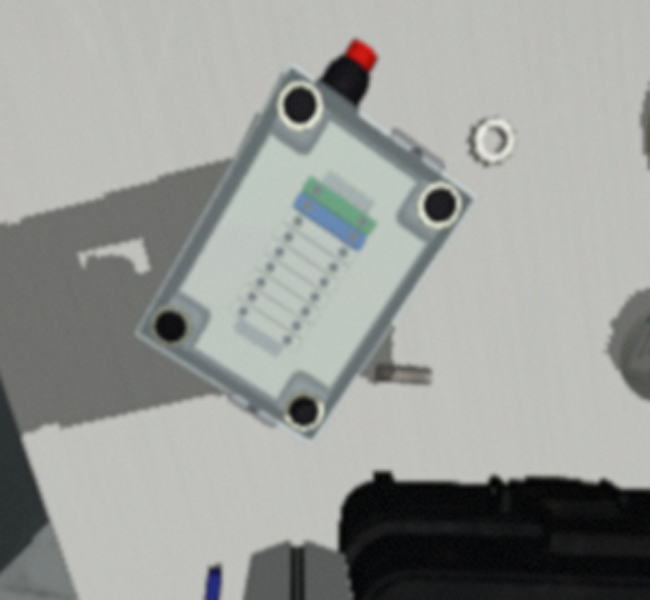

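View pics/cb1.png

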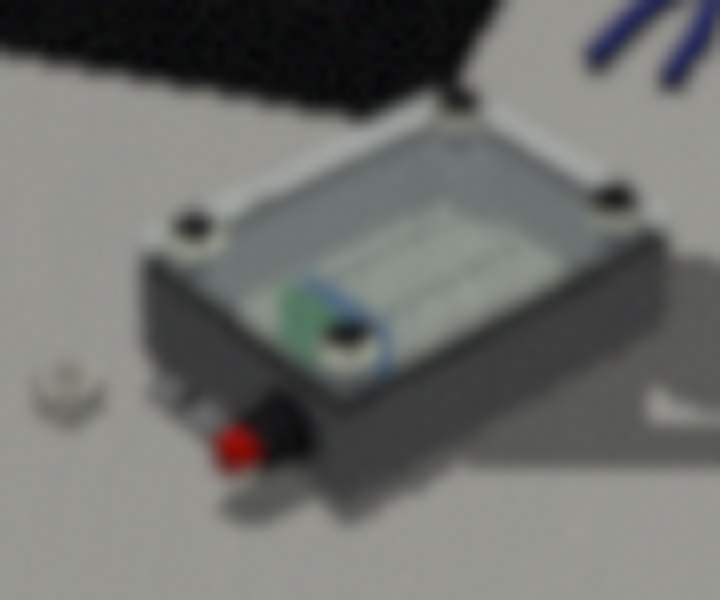

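All four heads now sit on their collars, seen in the side crop at (347,332), (195,225), (613,197) and (459,100). The wrist view shows each head centred in its white ring and the box where it was. The arm is clear.

```bash
python3 -c "from rig import manip; print(manip.sign_off())"
```

```text
the job is handed in; nothing more can be done
None
```

All four plungers were pressed home in the order asked at about 10 N each; the box stayed within measuring error, the arm ended clear, and I handed the job in at about 19 s.

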